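# Unlock the letter box with its key and hold the key turned

### The arm

A 6-joint arm with a two-finger parallel gripper is mounted at the origin on the work surface. World frame = base frame: x ahead of the robot, y to its left, z up, the work surface at z = 0. Lengths are in m, angles in degrees, forces in N, time in s.
With the tool pointing down it reaches from about 0.425 to 0.925 m from the base axis. Payload 12.5 kg.
Tool frame: the origin (TCP) lies at the centre of the arm's flange, where the gripper is bolted on; the fingertips stand ahead of it and the grasp point (between the pads) lies 155 mm ahead of it (tip_reach is the z of the fingertips in the tool frame, in m); z points along the fingers, y is the line along which they close (so a half turn about z gives the same grasp; the last joint's range is limited). The gripper opens to 85 mm and grips with 20 to 120 N. Pads are 22 mm wide; open, the fingers measure 114 mm over their backs; the gripper's body (76 mm by 85 mm) begins 54 mm behind the grasp point. The pads swing forward as they close: fully open they stand 13 mm farther back than shut.
Start: joints at [66.142, 28.126, 89.318, -0, 62.55, -6.05], TCP at [0.191, 0.595, 0.405] pointing down, gripper open.
Joint ranges: [-177.58, 177.58], [-47.91, 125.51], [2.72, 160], [-65.01, 245.01], [3.68, 167.84], [-153.87, 153.87]. Speed limits (degrees/s): [127.2, 127.2, 159.86, 180, 180, 180].

### API

Orientations are given as [roll, pitch, yaw] about the fixed x, y, z axes, in that order (R = Rz(yaw) Ry(pitch) Rx(roll)).
In Python, from rig import observe, capture, calibration, sign_off, tip_reach gives the robot as it stands.
- The arm moves only by the tool jog_arm, never from a script. Its argument "steps" is a list of rows, each a list of 7 numbers: the turn, a rotation vector about the tool's x, y, z in rad, then the shift along the tool's x, y, z in m, then the gripper's target within -1 to 1 (shut at 1, half-way at 0, fully open at -1). In form: [[wx, wy, wz, tx, ty, tz, grip], ...]. A call has exactly 10 rows; each row is the pose to reach, as a shift and turn from the pose commanded when the call began, along the tool's axes at that moment; what a row does not reach only later rows make up. A row lasts 1/10 s, in which the tool goes at most 50 mm and 8.59 degrees, less where a joint would pass 70% of its speed; a pose out of reach is approached as far as the arm can. A call with a gripper value outside its range is refused whole. The fingers move at their own pace and stop on an object; the grip force is fixed at half the most. Time passes only in rows, so rows that repeat a pose let the fingers close, or fill a call up. It gives the time, the measured TCP pose, the force, the opening and the grip force at its end, in the units of the state.
- observe(): the state, without advancing time (a new reading comes with each control period).
- capture(name): name is "scene" or "side" or "wrist"; returns (picture, depth): 400x640x3 uint8, red, green, blue; 400x640 float32, m along the optical axis (not along the pixel's ray), 0 where there is no reading.
- calibration(name): a dict with "fx", "fy", "cx", "cy" (pixels), "k1" (the pictures are not rectified: a ray, as slopes to the right and down, at radius r is drawn at 1 + k1 r^2 times it, then the intrinsics apply), "rvec" (rotation vector, rad) and "tvec" (3), from world to camera coordinates, as OpenCV has them; the wrist camera has in their place "T_tool_cam" (4x4, takes a point from camera to tool coordinates, whose origin is the TCP and whose axes are the flange's). Camera axes: x right, y down, z forward; pixel columns grow to the right and rows downward; lengths in m; the calibration is good to about 2 mm. A picture is of the moment at which its call begins: read the wrist's pose just before it. calibration takes no time and is no camera call.
- sign_off(): hands the job in; it is judged then, once.
The state is a dict: "time": time; "qpos": joint angles; "joint_velocities": joint speeds; "tau": joint torques, N m; "ee_pos": TCP position; "ee_rot": TCP orientation; "ft_force": force on the tool from outside, world axes, zero at the start; "moment": the same for the moment, N m; "gripper_width": finger opening in m; "finger_force": force on a finger pad.
Only numpy, scipy, OpenCV 4.12 (cv2) and the standard library are available. Lean on these libraries where they do the work, as an engineer would, in place of code of your own. Each camera call takes 0.05 s, during which the arm holds its last target. There are 200 camera calls.

### The job

Tip the loose lid of the bamboo key box up by its pull so that it comes away from the far rim last, lift it off and lay it gently flat, right way up, on the shelf. Take the letter-box key, the one with the square-cornered head, push it fully home in the lock on top of the steel letter box, working it past the sticky pins, and only then turn it a quarter turn clockwise. The lock is sprung, so finish while still gripping the key and holding it turned, so that I can raise the letter-box lid; leave the round-headed key in its slot and everything else on the shelf where it is.

Things in the scene. Friction and masses are not known exactly. Their poses are not given: they have to be found in the camera images.
- keybox: Open bamboo box, 110 (x) x 150 (y) x 84 mm high, walls 8 mm, fixed. Origin at the centre of its underside, z up, front (-x, the lid's pull) roughly at the robot. Inside (94 x 134 mm) a wooden bed, top 40 mm above the shelf, has two slots (5.5 mm in x, 13.5 in y) at x = 0, y = -35 and +35 mm; a key stands blade-down in each, in either order, heads up to 74 mm, flat sides facing x.
- rim_back (a point): Middle of the outer upper edge of the key box's far (+x) rim, 84 mm above the shelf; the lid tips about this edge, which runs along the box's y.
- lid: Loose bamboo lid of the key box, about 0.14 kg (varies): a plate 110 (x) x 150 (y) x 8 mm with a locating plug 88 x 128 x 5 mm under it that drops inside the rim with 3 mm play all round, and a pull on top. Origin at the centre of the plug's underside: 79 mm above the shelf when on the box, 0 when it lies on the shelf. Axes as the box's when seated; plate top at z = 13 mm.
- lid_pull (a point): Centre of the lid's wooden pull, an upright bar 10 mm thick (lid x), 40 mm long (lid y), 18 mm high, standing on the lid's top along its front (-x) edge, 48 mm from the lid's centre; this point is 9 mm above the lid's top.
- lid_back (a point): Middle of the lower edge of the lid's plate on its far (+x) side, 5 mm above the lid's origin level.
- key: Letter-box key, 64 mm long, 25 g. Blue plastic head, square corners: 10 mm thick (key x), 24 wide (y), 34 high. Steel blade below it, 30 mm long, 4 thick (x), 12 wide (y), nose round (6 mm) and bevelled, with a round 4 mm waist in the 6.5 mm next to the head. Origin at the blade's tip, z towards the head; upright at the start. The same turned half round: enters the lock either way.
- key_head (a point): Centre of the letter-box key's head, 47 mm from the tip: head from z = 30 to 64 mm in the key's frame.
- key_shoulder (a point): Middle of the underside of the letter-box key's head, 30 mm from the tip; it rests on the lock face when the key is home.
- bikekey: Bystander: the bike-lock key, same blue plastic and same blade, but with a round head of 28 mm; it stands in the other slot of the key box and stays there. Origin at its tip.
- letterbox: Grey steel letter box, 172 (x) x 200 (y) x 90 mm high, fixed, with a hinged lid, a letter slot and the lock near the front of the lid. Origin at the centre of its underside; x towards its back, y to its left, z up; its front (-x) looks roughly at the robot. A 4 mm high lip runs along the letter slot, 83 mm behind the lock.
- lock_face (a point): Centre of the keyhole in the steel lock face on the letter box's lid, 93 mm above the shelf, facing up; axes as the letter box. The keyhole is a slot 5 mm in x, 13 in y, 38 deep, with a 1 mm lead-in: the key's width goes along y. Two sticky sprung pins resist the blade in turn (5 to 15 N); a small twist to and fro or a steady push gets past. Turned before it is home, it forces the lock.
- cylinder (a joint): Turn of the lock cylinder, rad: 0 at rest with the slot along y, growing clockwise seen from above, stop at 1.6. A weak spring (0.03 to 0.08 N m) turns it back to 0 when the key is let go. The blade has about 0.1 rad of play in the cylinder, so the head turns a little farther than the cylinder.
- bowl: Bystander: glass bowl, 130 mm across, 55 mm high, stands on the shelf.
- whistle: Bystander: chrome whistle, about 50 mm long.
- glasses_case: Bystander: glasses case, 60 x 155 x 40 mm.
- sanitizer: Bystander: small clear bottle, 48 mm across, 130 mm high.
- bike_light: Bystander: bicycle front light, 50 x 32 x 26 mm.
- tape_measure: Bystander: tape measure, about 65 mm across, 32 mm high.
- torch: Bystander: small aluminium torch, 110 mm long, lying.

How it is judged (in metres and radians):
On the way, in this order (a step that is already met when the one before it is completed fails the run):
1. the lid is tipped up, its far edge still at the far rim (angle between lid's own z axis and vertical above 0.15 rad and distance between lid_back and rim_back below 0.025 m), for 0.1 s.
2. the lid lies flat, right way up, on the shelf, let go (height (world z) of lid below 0.008 m and angle between lid's own z axis and vertical below 0.08 rad and linear speed of lid below 0.03 m/s and contact force between the fingers and lid below 0.1 N), for 0.2 s.
3. the letter-box key is fully home in the lock, not yet turned (z of key_shoulder in the frame of lock_face below 0.003 m and horizontal distance between each of key_shoulder, key and lock_face below 0.004 m and value of joint cylinder below 0.4 rad), for 0.1 s.
At the end, for the whole second after the job is handed in: The letter-box key is home in the lock (its head within 3 mm of the lock face, upright in the keyhole), the cylinder is turned at least 1.3 rad clockwise, and the gripper still grips the key (over 2 N) and holds it so through the last second; the lid lies flat, right way up, on the shelf (value of joint cylinder above 1.3 rad and z of key_shoulder in the frame of lock_face below 0.003 m and horizontal distance between each of key_shoulder, key and lock_face below 0.004 m and contact force between the fingers and key above 2 N and height (world z) of lid below 0.008 m and angle between lid's own z axis and vertical below 0.08 rad); the arm keeps its last pose, push and grip.
It fails at once if the lock is forced: the cylinder is turned before the key is home (value of joint cylinder above 0.5 rad and z of key_shoulder in the frame of lock_face above 0.005 m and horizontal distance between key_shoulder and lock_face below 0.02 m).
It fails at once if the lid is dropped on the shelf (height (world z) of lid below 0.03 m and linear speed of lid above 0.6 m/s).
It fails at once if the round-headed key is taken or knocked out of its place (distance of bikekey from where it was at the start of the episode above 0.015 m).
It fails at once if another thing on the shelf is pushed aside or knocked over (distance of any of bowl, whistle, glasses_case, sanitizer, bike_light, tape_measure, torch from where it was at the start of the episode above 0.03 m).
It also fails if it takes over 67 s, if anything falls off the work surface, if the arm or the gripper's body presses on something with over 40 N, if the wrist force passes 120 N, or if a joint passes its speed limit or range.

## Working session

There is one attempt and no reset: what is moved stays moved. The work goes in short steps, Python scripts to look and compute and a tool call to move; the robot and the scene stay as the last step left them, time stands still between calls to the robot, and variables do not carry over. Pictures are saved under pics/ and viewed, at most 10 in all, crops included, and the job is handed in when it is done.

Besides the shell and the picture viewer there is one more tool, called after "Request:" as a command line: name --pt "numbers of a row" for each row, then --argument value for the rest. jog_arm: Moves the arm, as the interface text tells. Its arguments: {"type":"object","properties":{"steps":{"type":"array"}},"required":["steps"]}

```bash
mkdir -p pics; ls; cat > h.py <<'E'
import numpy as np, cv2
from scipy.spatial.transform import Rotation as R
from rig import observe, capture, calibration, sign_off, tip_reach
def tool(s):
    T=np.eye(4);T[:3,:3]=R.from_euler('xyz',s['ee_rot'],degrees=True).as_matrix();T[:3,3]=s['ee_pos'];return T
def cam(name,s=None):
    c=calibration(name)
    if 'rvec' in c:
        M=R.from_rotvec(np.ravel(c['rvec'])).as_matrix();T=np.eye(4);T[:3,:3]=M.T;T[:3,3]=-M.T@np.ravel(c['tvec'])
    else: T=tool(s)@np.array(c['T_tool_cam'])
    return c,T
def ray(c,T,uv):
    uv=np.atleast_2d(np.array(uv,float));d=(uv-[c['cx'],c['cy']])/[c['fx'],c['fy']];u=d.copy()
    for _ in range(20): u=d/(1+c['k1']*(u**2).sum(1,keepdims=True))
    return T[:3,3],np.c_[u,np.ones(len(u))]@T[:3,:3].T
def onz(c,T,uv,z):
    o,d=ray(c,T,uv);return o+d*((z-o[2])/d[:,2])[:,None]
def ondepth(c,T,uv,D):
    o,d=ray(c,T,uv);uv=np.atleast_2d(uv).astype(int);return o+d*D[uv[:,1],uv[:,0]][:,None]
def meet(c1,T1,p1,c2,T2,p2):
    o1,d1=ray(c1,T1,p1);o2,d2=ray(c2,T2,p2);d1=d1[0];d2=d2[0]
    t=np.linalg.lstsq(np.c_[d1,-d2],o2-o1,rcond=None)[0]
    a=o1+t[0]*d1;b=o2+t[1]*d2;return (a+b)/2,np.linalg.norm(a-b)
E
python3 - <<'E'
from h import *
s=observe();print(s,tip_reach)
for n in('scene','side','wrist'):
    s=observe();p,D=capture(n);cv2.imwrite(f'pics/{n}0.png',p[:,:,::-1]);np.save(f'{n}0.npy',D)
    c,T=cam(n,s);print(n,c['fx'],c['k1'],T.round(3).tolist(),(D>0).mean())
E
```

```text
pics
{'time': 0.0, 'qpos': array([ 6.61412168e+01,  2.81629819e+01,  8.93503856e+01,  2.14116132e-03,
        6.25504690e+01, -6.04957479e+00]), 'joint_velocities': array([-0.01357598,  0.04553567, -0.00989863, -0.02714561,  0.08548357,
        0.03960427]), 'tau': array([-5.46427182e-04, -6.18418837e+01, -2.61577141e+01, -1.83766283e-04,
        4.27986306e-03, -1.58208252e-05]), 'ee_pos': array([0.1911053 , 0.59502294, 0.40413871]), 'ee_rot': array([-1.79936719e+02, -8.61608570e-03,  1.62189799e+02]), 'ft_force': array([ 0.71389679, -0.01386773,  0.61833058]), 'moment': array([-0.00857983, -0.00728305, -0.00931484]), 'finger_force': 0.0, 'gripper_width': 0.08565832529852824} 0.1734
scene 397.4456731192072 0.030864821136520677 [[-0.36, 0.614, -0.702, 1.503], [0.933, 0.249, -0.26, 0.383], [0.015, -0.749, -0.663, 1.003], [0.0, 0.0, 0.0, 1.0]] 0.99000390625
side 395.0356915460567 -0.007227624597577527 [[0.717, -0.413, 0.562, -0.032], [-0.697, -0.436, 0.569, -0.606], [0.011, -0.8, -0.6, 0.72], [0.0, 0.0, 0.0, 1.0]] 0.99601171875
wrist 317.8096698614696 0.019088712207226844 [[0.305, 0.908, 0.286, 0.117], [0.952, -0.29, -0.095, 0.618], [-0.003, 0.301, -0.954, 0.372], [0.0, 0.0, 0.0, 1.0]] 0.9960703125
```

View pics/scene0.png

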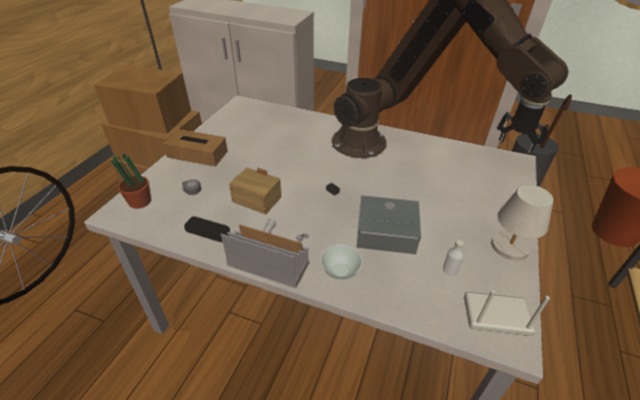

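View pics/side0.png

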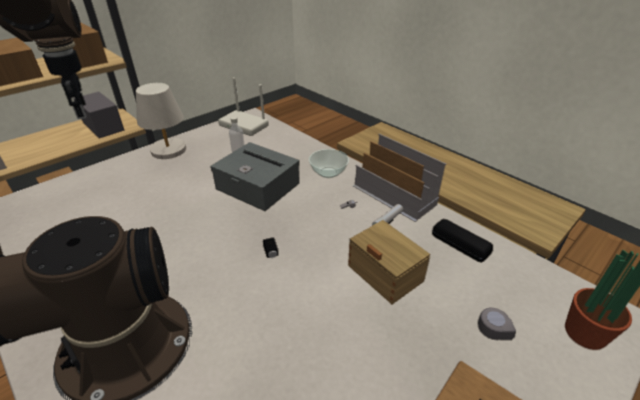

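The scene view shows the key box around (255,190), its pull at (262,172), and the letter box around (389,222) with the lock at (390,205). In the side view the key box is around (388,260), its pull at (374,252), and the lock at (246,169).

```bash
python3 - <<'E'
from h import *
P={}
for n in('scene','side'):
    c,T=cam(n);D=np.load(n+'0.npy');im=cv2.imread(f'pics/{n}0.png')
    v,u=np.mgrid[0:400,0:640];uv=np.c_[u.ravel(),v.ravel()]
    W=ondepth(c,T,uv,D).reshape(400,640,3);P[n]=W
    for nm,(a,b),zr in(('box',{'scene':(255,190),'side':(388,255)}[n],(.084,.1)),('letter',{'scene':(389,215),'side':(256,172)}[n],(.083,.1))):
        m=((W[...,2]>zr[0])&(W[...,2]<zr[1])&(abs(u-a)<60)&(abs(v-b)<60)).astype(np.uint8)
        k,l,st,ce=cv2.connectedComponentsWithStats(m)
        i=1+st[1:,4].argmax();q=W[l==i]
        r=cv2.minAreaRect((q[:,:2]*1000).astype(np.float32));print(n,nm,st[i],np.median(q[:,2]).round(4),r)
    # other items: clusters 15..200mm
    m=((W[...,2]>.012)&(W[...,2]<.3)&(W[...,0]>.3)&(W[...,0]<1.2)&(abs(W[...,1])<.9)).astype(np.uint8)
    k,l,st,ce=cv2.connectedComponentsWithStats(m)
    for i in range(1,k):
        if st[i,4]>40:
            q=W[l==i];print('  ',n,ce[i].round(),q.min(0).round(3),q.max(0).round(3))
print('lock',meet(*cam('scene'),(390,205),*cam('side'),(246,169)));print('pull',meet(*cam('scene'),(262,172),*cam('side'),(374,252)))
E
```

```text
scene box [229 167  52  30 878] 0.0913 ((527.6654052734375, -239.08749389648438), (155.18560791015625, 117.16307067871094), 83.67108154296875)
scene letter [ 358  195   63   44 2227] 0.09 ((518.926025390625, 262.2142639160156), (184.61114501953125, 200.00543212890625), 13.07691764831543)
   scene [195. 146.] [ 0.301 -0.734  0.012] [ 0.437 -0.495  0.08 ]
   scene [132. 183.] [ 0.649 -0.688  0.012] [ 0.753 -0.582  0.211]
   scene [255. 188.] [ 0.462 -0.324  0.012] [ 0.592 -0.156  0.112]
   scene [191. 185.] [ 0.543 -0.534  0.012] [ 0.605 -0.462  0.039]
   scene [333. 187.] [ 0.35  -0.02   0.012] [0.398 0.038 0.029]
   scene [523. 220.] [0.365 0.59  0.012] [0.499 0.734 0.234]
   scene [389. 223.] [0.415 0.149 0.012] [0.628 0.378 0.098]
   scene [256. 248.] [ 0.626 -0.388  0.012] [0.851 0.066 0.15 ]
   scene [454. 258.] [0.588 0.465 0.012] [0.626 0.512 0.131]
   scene [342. 259.] [0.666 0.103 0.012] [0.796 0.23  0.059]
   scene [500. 313.] [0.653 0.538 0.012] [0.795 0.726 0.174]
side box [ 350  220   81   59 2299] 0.0913 ((525.1968994140625, -240.29995727539062), (152.9459686279297, 112.
[... 292 characters left out ...]
0.722 0.232]
   side [395. 215.] [ 0.462 -0.322  0.012] [0.849 0.062 0.149]
   side [329. 162.] [0.666 0.1   0.012] [0.795 0.23  0.057]
   side [351. 203.] [ 0.634 -0.022  0.013] [0.672 0.005 0.021]
   side [463. 239.] [ 0.712 -0.391  0.012] [ 0.773 -0.238  0.043]
   side [270. 246.] [ 0.35  -0.021  0.012] [0.394 0.032 0.031]
   side [605. 304.] [ 0.647 -0.687  0.012] [ 0.751 -0.586  0.209]
   side [496. 323.] [ 0.537 -0.538  0.012] [ 0.597 -0.464  0.035]
   side [472. 386.] [ 0.317 -0.605  0.068] [ 0.418 -0.498  0.078]
lock (array([0.47448472, 0.25102962, 0.09009754]), np.float64(0.0051816543744137135))
pull (array([ 0.48033158, -0.23368609,  0.09711529]), np.float64(0.0014907105785644818))
```

Request:
jog_arm --pt "0 0 0.15 -0.036 -0.025 0.005 -1" --pt "0 0 0.25 -0.073 -0.05 0.01 -1" --pt "0 0 0.35 -0.11 -0.074 0.015 -1" --pt "0 0 0.5 -0.146 -0.1 0.02 -1" --pt "0 0 0.65 -0.182 -0.124 0.025 -1" --pt "0 0 0.75 -0.22 -0.15 0.03 -1" --pt "0 0 0.9 -0.26 -0.176 0.035 -1" --pt "0 0 1.0 -0.31 -0.21 0.04 -1" --pt "0 0 1.03 -0.345 -0.235 0.045 -1" --pt "0 0 1.03 -0.362 -0.246 0.045 -1"

```text
time: 1.15
ee_pos: [0.4622, 0.2473, 0.3591]
ee_rot: [-180.0, 0.0, 103.0]
ft_force: [0.1, 0.0, 0.2]
gripper_width: 0.0851
finger_force: 0.0
```

```bash
cat >> h.py <<'E'
def delta(p,yaw,cur=None):
    s=observe();p0,y0=(s['ee_pos'],s['ee_rot'][2]) if cur is None else cur
    M=R.from_euler('xyz',[180,0,y0],degrees=True).as_matrix()
    print('d',(M.T@(np.array(p)-p0)).round(4),'wz',round(float(np.radians(-((yaw-y0+180)%360-180))),4))
def snap(n,name):
    s=observe();p,D=capture(name);cv2.imwrite(f'pics/{n}.png',p[:,:,::-1]);np.save(f'{n}.npy',D);np.save(f'{n}_T.npy',cam(name,s)[1]);return p,D
E
python3 - <<'E'
from h import *
snap('lockA','wrist');s=observe();print(s['time'],s['ee_pos'],s['ee_rot'])
delta([.47,-.20,.36],84)
E
```

```text
1.2 [0.46347559 0.24634175 0.35922496] [1.79997394e+02 3.82091686e-02 1.02982889e+02]
d [-0.4364 -0.0939 -0.0008] wz 0.3313
```

View pics/lockA.png

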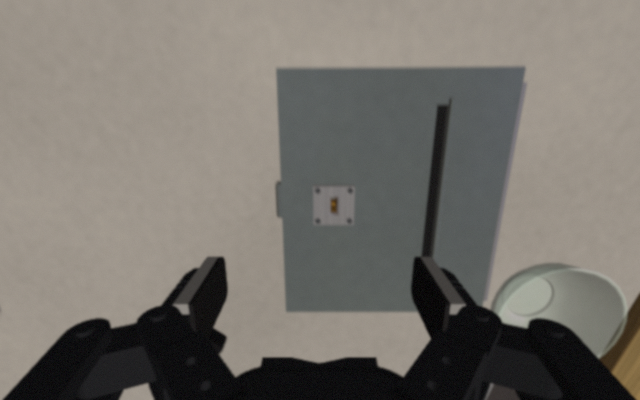

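The wrist view shows the letter box lid with the square lock plate at (334,206) and the keyhole at about (334,205). Next I move over the key box.

Request:
jog_arm --pt "0 0 0.05 -0.044 -0.009 0 -1" --pt "0 0 0.1 -0.088 -0.019 0 -1" --pt "0 0 0.15 -0.132 -0.028 0 -1" --pt "0 0 0.2 -0.176 -0.038 0 -1" --pt "0 0 0.25 -0.22 -0.047 0 -1" --pt "0 0 0.3 -0.265 -0.057 0 -1" --pt "0 0 0.33 -0.31 -0.066 0 -1" --pt "0 0 0.33 -0.355 -0.076 0 -1" --pt "0 0 0.33 -0.4 -0.086 0 -1" --pt "0 0 0.33 -0.436 -0.094 0 -1"

```text
time: 2.2
ee_pos: [0.4682, -0.198, 0.3597]
ee_rot: [180.0, 0.0, 84.2]
ft_force: [-0.1, 0.9, 0.6]
gripper_width: 0.0853
finger_force: 0.0
```

```bash
python3 - <<'E'
from h import *
snap('boxA','wrist');s=observe();print(s['time'],s['ee_pos'],s['ee_rot'])
p=cv2.imread('pics/lockA.png')
c,_=cam('side');c=calibration('wrist');T=np.load('lockA_T.npy')
# plate: bright low-sat near lock, keyhole orange/dark inside
roi=p[170:240,295:375].astype(int);m=(roi.min(2)>118).astype(np.uint8)
k,l,st,ce=cv2.connectedComponentsWithStats(m);i=1+st[1:,4].argmax();print('plate',st[i],ce[i]+[295,170])
q=np.argwhere(l==i)[:,::-1]+[295,170];W=onz(c,T,q,.093)
print(cv2.minAreaRect((W[:,:2]*1000).astype(np.float32)),W.mean(0))
hs=cv2.cvtColor(p,cv2.COLOR_BGR2HSV)[190:222,318:352];m=(hs[...,1]>90);q=np.argwhere(m)[:,::-1]+[318,190];W=onz(c,T,q,.093);print('hole',len(q),q.mean(0),W.mean(0),cv2.minAreaRect((W[:,:2]*1000).astype(np.float32)))
E
```

```text
2.25 [ 0.46861841 -0.20160834  0.35965018] [1.79924080e+02 8.63665947e-02 8.41497946e+01]
plate [ 45  18  13  35 198] [345.49494949 203.34848485]
((481.7872314453125, 248.60433959960938), (9.373381614685059, 27.914146423339844), 14.153908729553223) [0.48101019 0.24994283 0.093     ]
hole 61 [333.44262295 205.09836066] [0.47223662 0.24648113 0.093     ] ((472.2705383300781, 246.5380859375), (3.8882646560668945, 9.849851608276367), 13.662323951721191)
```

View pics/boxA.png

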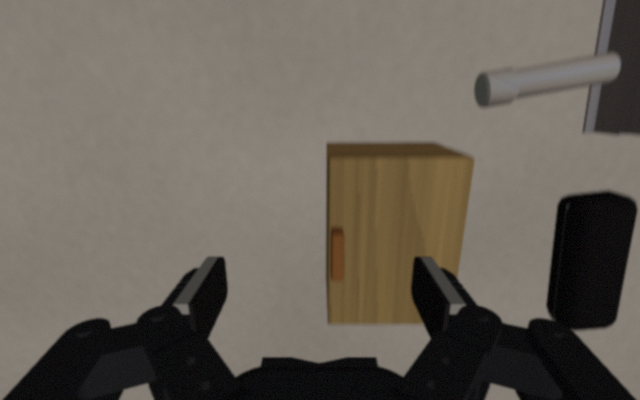

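The wrist view shows the lid, with its orange pull at (337,255) and the front edge near column 329. The lid looks square to the tool.

```bash
python3 - <<'E'
from h import *
def pull(f,T,c,r):
    p=cv2.imread(f);u0,v0,u1,v1=r;h=cv2.cvtColor(p,cv2.COLOR_BGR2HSV)[v0:v1,u0:u1].astype(int)
    m=((h[...,0]<=13)&(h[...,1]>110)&(h[...,2]>70)).astype(np.uint8)
    k,l,st,ce=cv2.connectedComponentsWithStats(m);i=1+st[1:,4].argmax();print(f,st[i][:5]+[u0,v0,0,0,0],ce[i]+[u0,v0])
    return np.argwhere(l==i)[:,::-1]+[u0,v0]
cw=calibration('wrist');Tw=np.load('boxA_T.npy')
q=pull('pics/boxA.png',Tw,cw,(320,200,360,300))
for z in(.101,.110):
  W=onz(cw,Tw,q,z);print(z,W.mean(0),cv2.minAreaRect((W[:,:2]*1000).astype(np.float32)))
cs,Ts=cam('side');q2=pull('pics/side0.png',Ts,cs,(355,235,395,270))
cc,Tc=cam('scene');q3=pull('pics/scene0.png',Tc,cc,(250,160,275,180))
print('w-side',meet(cw,Tw,q.mean(0),cs,Ts,q2.mean(0)),'sc-side',meet(cc,Tc,q3.mean(0),cs,Ts,q2.mean(0)),'w-sc',meet(cw,Tw,q.mean(0),cc,Tc,q3.mean(0)))
# lid edges in wrist: wood top by colour, visible corner points
pt=onz(cw,Tw,[[329,160],[329,323],[471,158],[460,275]],.092);print(pt.round(4))
W=pt;print('yaw front',np.degrees(np.arctan2(*(W[0]-W[1])[[1,0]]))-90)
s=observe();print(s['ee_pos'],s['ee_rot'])
E
```

```text
pics/boxA.png [333 230  10   6  27] [337.96296296 232.74074074]
0.101 [ 0.47941117 -0.22277243  0.101     ] ((479.0838623046875, -222.53993225097656), (4.202068328857422, 6.956580638885498), 84.28759765625)
0.11 [ 0.47923327 -0.21876618  0.11      ] ((478.9190368652344, -218.54295349121094), (4.035069465637207, 6.680124759674072), 84.28752136230469)
pics/side0.png [368 245  13  11  50] [373.88 250.34]
pics/scene0.png [258 169   8   6  30] [261.36666667 171.33333333]
w-side (array([ 0.48238932, -0.22802497,  0.09515782]), np.float64(0.007470767833343764)) sc-side (array([ 0.48139737, -0.23381196,  0.10121702]), np.float64(0.0013074242350519431)) w-sc (array([ 0.48051291, -0.22961367,  0.09878941]), np.float64(0.010895483373975955))
[[ 0.4778 -0.1671  0.092 ]
 [ 0.4645 -0.3125  0.092 ]
 [ 0.5829 -0.1763  0.092 ]
 [ 0.578  -0.2752  0.092 ]]
yaw front -5.206901624673037
[ 0.46861841 -0.20160834  0.35965018] [1.79924080e+02 8.63665947e-02 8.41497946e+01]
```

Request:
jog_arm --pt "0 0 0 -0.02 0.008 0.01 0.3" --pt "0 0 0 -0.034 0.015 0.02 0.3" --pt "0 0 0 -0.034 0.015 0.03 0.3" --pt "0 0 0 -0.034 0.015 0.04 0.3" --pt "0 0 0 -0.034 0.015 0.05 0.3" --pt "0 0 0 -0.034 0.015 0.06 0.3" --pt "0 0 0 -0.034 0.015 0.068 0.3" --pt "0 0 0 -0.034 0.015 0.074 0.3" --pt "0 0 0 -0.034 0.015 0.078 0.3" --pt "0 0 0 -0.034 0.015 0.078 0.3"

```text
time: 3.25
ee_pos: [0.4799, -0.2311, 0.2813]
ee_rot: [-180.0, -0.0, 84.3]
ft_force: [-0.1, 0.3, -0.1]
gripper_width: 0.0293
finger_force: 0.0
```

```bash
python3 - <<'E'
from h import *
snap('boxB','wrist');s=observe();print(s['time'],s['ee_pos'],s['ee_rot'],s['gripper_width'])
cw=calibration('wrist');Tw=np.load('boxB_T.npy')
# expected pixel of the grasp point and tip
for z in(.155,.1734):
    P=tool(s)@[0,0,z,1];q=np.linalg.inv(Tw)@P;print(z,q[0]/q[2]*cw['fx']+cw['cx'],q[1]/q[2]*cw['fy']+cw['cy'])
cv2.imwrite('pics/boxBc.png',cv2.resize(cv2.imread('pics/boxB.png')[140:400,160:520],None,fx=2,fy=2))
E
```

```text
3.3 [ 0.47997856 -0.23112145  0.28162908] [-1.79997746e+02 -7.80450610e-03  8.42703177e+01] 0.02962900914880279
0.155 321.50071880245196 279.6074728887531
0.1734 321.26789159512515 259.31914326962817
```

View pics/boxBc.png

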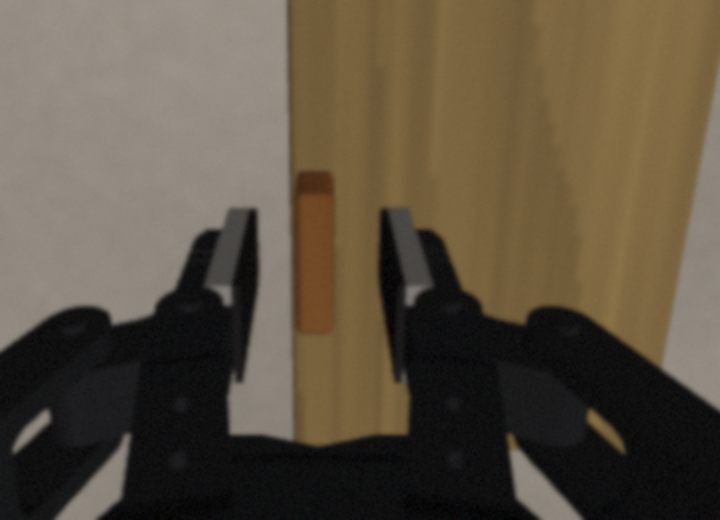

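The crop shows the pull centred between the fingers at crop (315,260). I lower the arm and grip.

Request:
jog_arm --pt "0 0 0 -0.003 -0.0005 0.005 0.3" --pt "0 0 0 -0.003 -0.0005 0.009 0.3" --pt "0 0 0 -0.003 -0.0005 0.012 0.3" --pt "0 0 0 -0.003 -0.0005 0.0125 0.3" --pt "0 0 0 -0.003 -0.0005 0.0125 0.5" --pt "0 0 0 -0.003 -0.0005 0.0125 0.7" --pt "0 0 0 -0.003 -0.0005 0.0125 1" --pt "0 0 0 -0.003 -0.0005 0.0125 1" --pt "0 0 0 -0.003 -0.0005 0.0125 1" --pt "0 0 0 -0.003 -0.0005 0.0125 1"

```text
time: 4.3
ee_pos: [0.4792, -0.234, 0.2695]
ee_rot: [180.0, 0.0, 84.3]
ft_force: [-1.4, 0.6, 5.7]
gripper_width: 0.0081
finger_force: 60.7
```

Request:
jog_arm --pt "0.05 0 0 0 0.0094 -0.0055 1" --pt "0.1 0 0 0 0.019 -0.0104 1" --pt "0.15 0 0 0 0.0289 -0.0143 1" --pt "0.2 0 0 0 0.0389 -0.0178 1" --pt "0.25 0 0 0 0.0491 -0.0207 1" --pt "0.25 0 0 0 0.0491 -0.0207 1" --pt "0.25 0 0 0 0.0491 -0.0207 1" --pt "0.25 0 0 0 0.0491 -0.0207 1" --pt "0.25 0 0 0 0.0491 -0.0207 1" --pt "0.25 0 0 0 0.0491 -0.0207 1"

```text
time: 5.3
ee_pos: [0.5277, -0.239, 0.2899]
ee_rot: [-165.7, -0.0, 84.3]
ft_force: [-0.1, 0.5, -1.1]
gripper_width: 0.008
finger_force: 59.9
```

```bash
python3 - <<'E'
from h import *
snap('tip','side');s=observe();print(s['time'],s['ee_pos'],s['ee_rot'],s['gripper_width'],s['ft_force'])
D=np.load('tip.npy');c,T=cam('side')
u,v=np.meshgrid(np.arange(330,450),np.arange(190,300));uv=np.c_[u.ravel(),v.ravel()];W=ondepth(c,T,uv,D)
M=R.from_euler('z',-5.5,degrees=True).as_matrix();B=(W-[.526,-.241,0])@M
k=(abs(B[:,0]-.01)<.035)&(abs(B[:,1])<.07)&(B[:,2]>.085)&(B[:,2]<.15)
for i in range(-2,5):
    j=k&(abs(B[:,0]-i*.01)<.004);print(i*10,j.sum(),np.median(B[j,2]) if j.any() else 0)
cv2.imwrite('pics/tipc.png',cv2.resize(cv2.imread('pics/tip.png')[120:320,280:500],None,fx=2.5,fy=2.5))
E
```

```text
5.35 [ 0.52778955 -0.23896157  0.28988761] [-1.65688408e+02 -8.78305978e-03  8.42616149e+01] 0.008673730112688065 [-0.34830851 -0.58757029 -1.11930594]
-20 83 0.11168987944030773
-10 85 0.10907275819010165
0 77 0.10626070665571474
10 84 0.10359731937895955
20 84 0.10137723254958686
30 88 0.09842391348544977
40 84 0.0961493750064214
```

View pics/tipc.png

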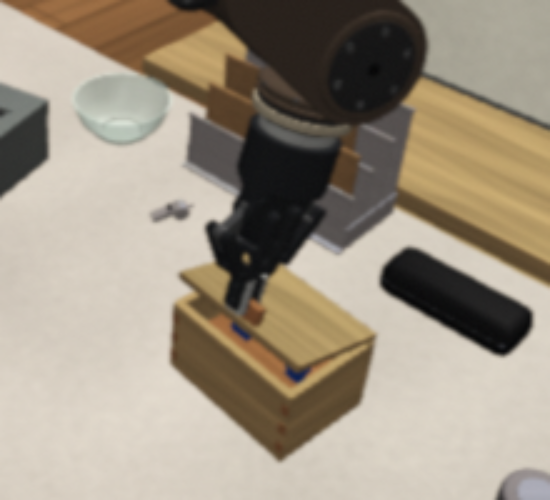

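The crop shows the lid tipped at about 0.26 rad with its far edge still on the far rim, and both blue keys visible inside. I work out the moves to lift it and carry it away.

```bash
cat >> h.py <<'E'
def d6(p,rpy):
    s=observe();T=tool(s);print('t',(T[:3,:3].T@(np.array(p)-T[:3,3])).round(4),'w',(R.from_matrix(T[:3,:3]).inv()*R.from_euler('xyz',rpy,degrees=True)).as_rotvec().round(4))
E
python3 - <<'E'
from h import *
d6([.5278,-.239,.37],[-165.7,0,84.3]);d6([.46,-.005,.36],[180,0,84.3])
c=calibration('wrist');T=np.load('boxA_T.npy');print('torch',onz(c,T,[[478,90],[490,105],[618,65],[600,85]],.012).round(3))
E
```

```text
t [-0.     -0.0198 -0.0776] w [-0.0002 -0.0003 -0.0006]
t [ 0.226  -0.1053 -0.0454] w [-2.498e-01 -2.000e-04 -6.000e-04]
torch [[ 0.623 -0.131  0.012]
 [ 0.635 -0.146  0.012]
 [ 0.746 -0.123  0.012]
 [ 0.733 -0.139  0.012]]
```

Request:
jog_arm --pt "0 0 0 0 -0.005 -0.0194 1" --pt "0 0 0 0 -0.01 -0.039 1" --pt "0 0 0 0 -0.015 -0.058 1" --pt "0 0 0 0.005 -0.022 -0.077 1" --pt "-0.05 0 0 0.035 -0.035 -0.073 1" --pt "-0.1 0 0 0.075 -0.05 -0.067 1" --pt "-0.15 0 0 0.12 -0.067 -0.06 1" --pt "-0.2 0 0 0.165 -0.083 -0.054 1" --pt "-0.25 0 0 0.205 -0.097 -0.048 1" --pt "-0.25 0 0 0.226 -0.105 -0.045 1"

```text
time: 6.35
ee_pos: [0.4589, -0.0026, 0.3596]
ee_rot: [179.9, -0.0, 84.4]
ft_force: [0.5, 0.3, -1.0]
gripper_width: 0.0084
finger_force: 59.9
```

```bash
python3 - <<'E'
from h import *
snap('carry','wrist');s=observe();print(s['time'],s['ee_pos'],s['ee_rot'],s['gripper_width'],s['ft_force'])
c=calibration('wrist');T=np.load('carry_T.npy');D=np.load('carry.npy')
# lid plane in wrist depth
u,v=np.meshgrid(np.arange(345,480,3),np.arange(150,260,3));uv=np.c_[u.ravel(),v.ravel()];W=ondepth(c,T,uv,D);W=W[W[:,2]>.12]
A=np.c_[W[:,:2]-s['ee_pos'][:2],np.ones(len(W))];x=np.linalg.lstsq(A,W[:,2],rcond=None)[0];print(len(W),x,(A@x-W[:,2]).std())
d6([.46,-.005,.205],[180,0,84.3])
E
```

```text
6.4 [ 0.45833111 -0.00130017  0.35949864] [-1.79964755e+02 -4.79981103e-02  8.43824264e+01] 0.00870465187474569 [-1.60568756  1.0733304  -0.9709873 ]
1665 [-0.0411308   0.05777118  0.18187348] 0.007159146745491161
t [-0.0036  0.0021  0.1545] w [-0.0006 -0.0008  0.0014]
```

Request:
jog_arm --pt "0 0 0 0 0 0.01 1" --pt "0 0 0 0 0 0.028 1" --pt "0 0 0 0 0 0.046 1" --pt "0 0 0 0 0 0.064 1" --pt "0 0 0 0 0 0.082 1" --pt "0 0 0 0 0 0.1 1" --pt "0 0 0 0 0 0.118 1" --pt "0 0 0 0 0 0.134 1" --pt "0 0 0 0 0 0.146 1" --pt "0 0 0 0 0 0.152 1"

```text
time: 7.4
ee_pos: [0.4605, -0.006, 0.2059]
ee_rot: [-179.9, -0.0, 84.2]
ft_force: [0.6, 0.3, -0.3]
gripper_width: 0.008
finger_force: 59.8
```

```bash
python3 - <<'E'
from h import *
snap('low','wrist');s=observe();print(s['time'],s['ee_pos'],s['ee_rot'],s['gripper_width'],s['ft_force'])
c=calibration('wrist');T=np.load('low_T.npy');D=np.load('low.npy')
u,v=np.meshgrid(np.arange(300,560,3),np.arange(100,300,3));uv=np.c_[u.ravel(),v.ravel()];W=ondepth(c,T,uv,D)
W=W[(W[:,2]>.012)&(W[:,2]<.05)]
for _ in range(6):
    A=np.c_[W[:,:2]-[.508,-.01],np.ones(len(W))];x=np.linalg.lstsq(A,W[:,2],rcond=None)[0];r=A@x-W[:,2];W=W[abs(r)<max(.0015,1.5*r.std())]
print(len(W),x,r.std())
E
```

```text
7.45 [ 0.46043901 -0.00582814  0.20572391] [-1.79890674e+02 -9.00090053e-03  8.42090639e+01] 0.007990945711906063 [-0.82756489  0.08804842 -2.15561775]
4249 [-0.00442229 -0.00164734  0.02689424] 0.0005904016959009266
```

Request:
jog_arm --pt "0 0 0 0 0 0.004 1" --pt "0 0 0 0 0 0.008 1" --pt "0 0 0 0 0 0.011 1" --pt "0 0 0 0 0 0.013 1" --pt "0 0 0 0 0 0.014 1" --pt "0 0 0 0 0 0.0145 1" --pt "0 0 0 0 0 0.0145 1" --pt "0 0 0 0 0 0.0145 1" --pt "0 0 0 0 0 0.0145 1" --pt "0 0 0 0 0 0.0145 1"

```text
time: 8.45
ee_pos: [0.4604, -0.005, 0.193]
ee_rot: [180.0, -0.0, 84.3]
ft_force: [0.2, -0.3, -1.6]
gripper_width: 0.0086
finger_force: 59.9
```

Request:
jog_arm --pt "0 0 0 0 0 0.0005 1" --pt "0 0 0 0 0 0.001 1" --pt "0 0 0 0 0 0.0015 1" --pt "0 0 0 0 0 0.002 1" --pt "0 0 0 0 0 0.002 1" --pt "0 0 0 0 0 0.002 0.6" --pt "0 0 0 0 0 0.002 0.4" --pt "0 0 0 0 0 0.002 0.2" --pt "0 0 0 0 0 0.002 0.2" --pt "0 0 0 0 0 0.002 0.2"

```text
time: 9.45
ee_pos: [0.4604, -0.005, 0.191]
ee_rot: [180.0, -0.0, 84.3]
ft_force: [0.1, 0.4, -0.1]
gripper_width: 0.0345
finger_force: 0.0
```

```bash
python3 - <<'E'
from h import *
s=observe();print(s['time'],s['ee_pos'],s['ee_rot'],s['gripper_width'],s['ft_force'])
E
```

```text
9.45 [ 0.46042064 -0.00502269  0.19099598] [ 1.79993330e+02 -6.16240270e-03  8.42687488e+01] 0.03450420283698908 [ 0.07198498  0.38214452 -0.11547079]
```

Request:
jog_arm --pt "0 0 0 0 0 -0.015 0" --pt "0 0 0 0 0 -0.045 -0.2" --pt "0 0 0 0 0 -0.085 -0.5" --pt "0 0 0 0 0 -0.12 -0.5" --pt "0 0 0 -0.03 0.011 -0.15 -0.5" --pt "0 0 0 -0.065 0.023 -0.169 -0.5" --pt "0 0 0 -0.1 0.036 -0.169 -0.5" --pt "0 0 0 -0.13 0.047 -0.169 -0.5" --pt "0 0 0 -0.15 0.055 -0.169 -0.5" --pt "0 0 0 -0.15 0.055 -0.169 -0.5"

```text
time: 10.45
ee_pos: [0.5005, -0.1619, 0.3598]
ee_rot: [180.0, 0.0, 84.1]
ft_force: [0.0, 0.3, -0.2]
gripper_width: 0.064
finger_force: 0.0
```

```bash
python3 - <<'E'
from h import *
snap('keyA','wrist');s=observe();print(s['time'],s['ee_pos'],s['ee_rot']);snap('sideK','side');snap('sceneK','scene')
def blue(f):
    h=cv2.cvtColor(cv2.imread(f'pics/{f}.png'),cv2.COLOR_BGR2HSV)
    m=cv2.inRange(h,(100,120,40),(130,255,255));k,l,st,ce=cv2.connectedComponentsWithStats(m)
    o=[(l==i,st[i],ce[i]) for i in range(1,k) if st[i,4]>15]
    return o
c=calibration('wrist');T=np.load('keyA_T.npy')
for f in('keyA','sideK','sceneK'):
    for m,st,ce in blue(f):
        q=np.argwhere(m)[:,::-1]
        print(f,st,ce.round(1),end=' ')
        cc,TT=(c,T) if f=='keyA' else cam(f[:-1])
        W=onz(cc,TT,q,.074);print(W.mean(0).round(4),cv2.minAreaRect((W[:,:2]*1000).astype(np.float32)))
# lid check
D=np.load('sideK.npy');c2,T2=cam('side');u,v=np.meshgrid(np.arange(200,420),np.arange(150,330));W=ondepth(c2,T2,np.c_[u.ravel(),v.ravel()],D)
k=(abs(W[:,0]-.515)<.03)&(abs(W[:,1]+.01)<.05)&(W[:,2]<.03);A=np.c_[W[k,:2]-[.508,-.01],np.ones(k.sum())];print('lid',np.linalg.lstsq(A,W[k,2],rcond=None)[0])
w=cv2.resize(cv2.imread('pics/keyA.png')[90:340,230:510],None,fx=2,fy=2);cv2.imwrite('pics/keyAc.png',w)
E
```

```text
10.5 [ 0.5000903  -0.16062483  0.35968309] [-1.79981971e+02 -1.49813808e-02  8.41663517e+01]
keyA [350 218  12  34 344] [355.5 234.5] [ 0.5274 -0.2022  0.074 ] ((527.2986450195312, -202.3029022216797), (31.470842361450195, 9.5508394241333), 86.42774200439453)
keyA [348 284  11  30 292] [353.1 298.5] [ 0.5207 -0.2664  0.074 ] ((520.6173706054688, -266.5715637207031), (31.590993881225586, 9.25879955291748), 86.21955108642578)
sideK [374 241   7  14  78] [376.8 247.5] [ 0.5158 -0.2153  0.074 ] ((516.3080444335938, -215.5845184326172), (42.628196716308594, 13.998779296875), 40.482582092285156)
sideK [394 260  10  12  81] [398.4 265.2] [ 0.5076 -0.2846  0.074 ] ((507.65155029296875, -285.492919921875), (32.99538803100586, 19.246824264526367), 45.19257736206055)
sceneK [245 182   6   7  25] [247.5 184.8] [ 0.5425 -0.262   0.074 ] ((542.6011352539062, -261.1339111328125), (37.74259567260742, 15.095266342163086), 45.84172821044922)
sceneK [261 187   5   7  24] [263.1 189.8] [ 0.5464 -0.1964  0.074 ] ((545.80029296875, -195.51458740234375), (35.09613800048828, 14.136029243469238), 34.66645431518555)
lid [-0.00051114  0.00525894  0.01249723]
```

View pics/keyAc.png

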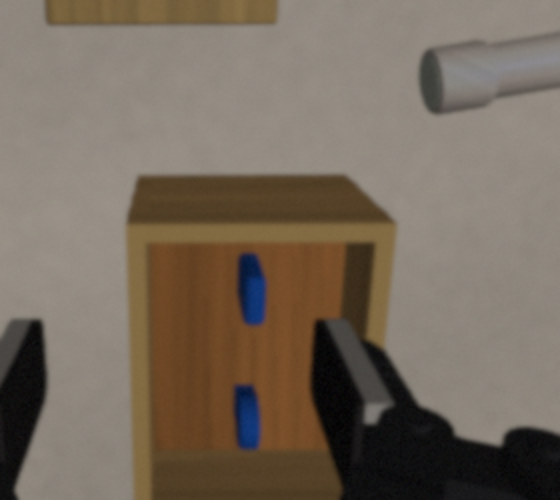

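The crop shows the open box with the two blue heads at crop (252,290) and (247,417). I tell them apart by depth and shading profiles along each head.

```bash
python3 - <<'E'
from h import *
p=cv2.imread('pics/keyA.png');D=np.load('keyA.npy');c=calibration('wrist');T=np.load('keyA_T.npy')
h=cv2.cvtColor(p,cv2.COLOR_BGR2HSV)
for v0,v1,u0,u1 in((214,256,346,366),(280,318,344,362)):
    for v in range(v0,v1,2):
        us=[u for u in range(u0,u1) if 100<=h[v,u,0]<=130 and h[v,u,1]>120]
        if us:
            W=ondepth(c,T,[[u,v] for u in us],D);W=W[W[:,2]>.042]
            if len(W): print(v,us[0],us[-1],'V',h[v,us,2],'xyz',np.median(W,0).round(3),W[:,2].max().round(3))
    print()
a=cv2.resize(cv2.imread('pics/sideK.png')[225:295,345:435],None,fx=8,fy=8,interpolation=cv2.INTER_CUBIC)[:560];cv2.imwrite('pics/sideKc.png',a)
E
```

```text
218 351 357 V [54 63 63 64 71 71 71] xyz [ 0.529 -0.197  0.047] 0.049
220 351 358 V [57 61 65 65 70 71 74 71] xyz [ 0.529 -0.197  0.052] 0.053
222 351 358 V [55 58 62 63 68 69 70 74] xyz [ 0.529 -0.197  0.057] 0.058
224 350 359 V [51 53 58 60 66 67 70 71 71 75] xyz [ 0.528 -0.197  0.062] 0.063
226 350 359 V [51 53 56 58 64 66 71 71 73 75] xyz [ 0.528 -0.197  0.067] 0.068
228 350 360 V [52 55 59 68 76 82 87 89 91 92 92] xyz [ 0.528 -0.198  0.071] 0.071
230 350 361 V [ 50  53  64  76  91 106 108 113 112 113 113 107] xyz [ 0.528 -0.199  0.072] 0.073
232 350 361 V [ 51  55  66  82  95 106 115 116 117 120 117 113] xyz [ 0.528 -0.201  0.072] 0.074
234 350 361 V [ 49  54  66  82  97 107 115 117 117 118 118 112] xyz [ 0.527 -0.202  0.072] 0.073
236 350 361 V [ 44  51  66  83  99 108 112 118 120 119 116 112] xyz [ 0.527 -0.204  0.072] 0.328
238 351 361 V [ 53  68  83  99 109 114 117 118 120 118 110] xyz [ 0.528 -0.206  0.072] 0.074
240 351 361 V [ 51  70  85 100 108 114 116 119 119 118 111] xyz [ 0.528 -0.208  0.072] 0.073
242 351 361 V [ 58  71  85 100 110 114 117 118 120 116 110] xyz [ 0.52
[... 942 characters left out ...]
98 349 358 V [ 67  91 107 114 114 116 114 114 114 109] xyz [ 0.521 -0.27   0.068] 0.07
300 349 358 V [ 65  92 106 115 118 117 118 118 117 112] xyz [ 0.521 -0.272  0.069] 0.07
302 349 358 V [ 63  90 108 115 118 119 121 120 119 116] xyz [ 0.521 -0.273  0.07 ] 0.071
304 349 358 V [ 63  91 109 117 120 120 122 123 121 118] xyz [ 0.521 -0.275  0.071] 0.072
306 349 358 V [ 64  90 108 116 117 118 120 121 121 119] xyz [ 0.521 -0.277  0.071] 0.072
308 349 358 V [ 67  87 103 112 114 116 115 117 116 114] xyz [ 0.521 -0.279  0.071] 0.328
310 350 358 V [ 86  98 104 110 112 113 112 112 107] xyz [ 0.521 -0.281  0.072] 0.072
312 350 358 V [ 79  91  97  99  99 102 102 103  97] xyz [ 0.521 -0.283  0.071] 0.072
```

View pics/sideKc.png

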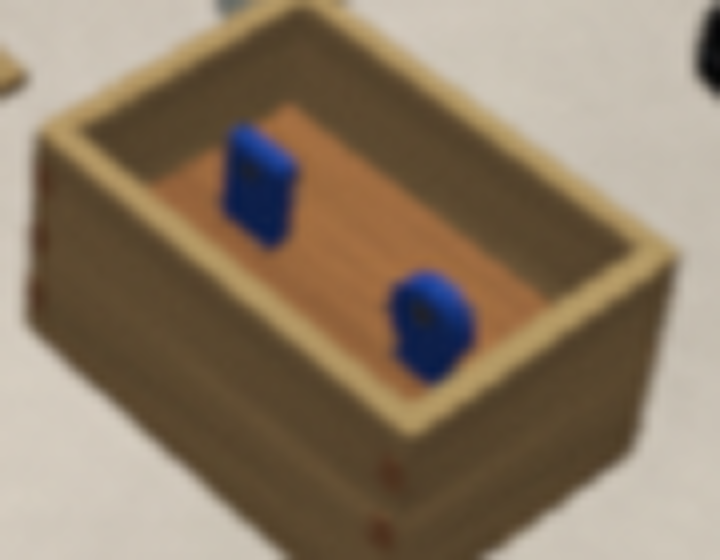

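The side crop shows the square-cornered head at crop (260,185), which is the +y slot. The round head at (430,325) is in the -y slot. I go for the +y one.

Request:
jog_arm --pt "0 0 0 -0.01 0.008 0.005 0.3" --pt "0 0 0 -0.025 0.02 0.015 0.3" --pt "0 0 0 -0.037 0.028 0.03 0.3" --pt "0 0 0 -0.045 0.033 0.045 0.3" --pt "0 0 0 -0.045 0.033 0.06 0.3" --pt "0 0 0 -0.045 0.033 0.075 0.3" --pt "0 0 0 -0.045 0.033 0.088 0.3" --pt "0 0 0 -0.045 0.033 0.096 0.3" --pt "0 0 0 -0.045 0.033 0.1 0.3" --pt "0 0 0 -0.045 0.033 0.1 0.3"

```text
time: 11.6
ee_pos: [0.5286, -0.2078, 0.2596]
ee_rot: [-180.0, -0.0, 84.3]
ft_force: [0.0, 0.6, 0.8]
gripper_width: 0.03
finger_force: 0.0
```

```bash
python3 - <<'E'
from h import *
p,D=snap('keyB','wrist');s=observe();print(s['time'],s['ee_pos'],s['ee_rot'])
c=calibration('wrist');T=np.load('keyB_T.npy')
h=cv2.cvtColor(cv2.imread('pics/keyB.png'),cv2.COLOR_BGR2HSV);m=cv2.inRange(h,(100,120,85),(130,255,255))
k,l,st,ce=cv2.connectedComponentsWithStats(m)
for i in range(1,k):
    if st[i,4]>60:
        q=np.argwhere(l==i)[:,::-1];W=onz(c,T,q,.074);Z=ondepth(c,T,q,D);tt=(np.linalg.inv(tool(s))@np.r_[W.mean(0),1])[:3]
        print(st[i],ce[i].round(1),W.mean(0).round(4),np.median(Z[:,2]).round(4),cv2.minAreaRect((W[:,:2]*1000).astype(np.float32)),'in tool',tt.round(4))
E
```

```text
11.65 [ 0.52862518 -0.20780767  0.26008935] [ 1.79990134e+02 -2.73348748e-03  8.42811265e+01]
[315 227  15  39 568] [322.1 246.1] [ 0.5292 -0.2069  0.074 ] 0.0724 ((529.1785278320312, -206.97882080078125), (22.24537467956543, 7.570230960845947), 84.35101318359375) in tool [0.001  0.0004 0.1861]
[314 322  15  39 551] [321.2 341.5] [ 0.5228 -0.2683  0.074 ] 0.0695 ((522.5782470703125, -268.1690368652344), (27.183847427368164, 8.365331649780273), 84.77264404296875) in tool [-0.0608  0.0002  0.1861]
```

Request:
jog_arm --pt "0 0 0 0.001 0.0004 0.008 0.3" --pt "0 0 0 0.001 0.0004 0.018 0.3" --pt "0 0 0 0.001 0.0004 0.028 0.3" --pt "0 0 0 0.001 0.0004 0.036 0.3" --pt "0 0 0 0.001 0.0004 0.042 0.3" --pt "0 0 0 0.001 0.0004 0.042 0.3" --pt "0 0 0 0.001 0.0004 0.042 0.6" --pt "0 0 0 0.001 0.0004 0.042 1" --pt "0 0 0 0.001 0.0004 0.042 1" --pt "0 0 0 0.001 0.0004 0.042 1"

```text
time: 12.65
ee_pos: [0.5291, -0.2069, 0.2183]
ee_rot: [180.0, 0.0, 84.3]
ft_force: [-0.1, -0.1, 0.9]
gripper_width: 0.0092
finger_force: 58.4
```

```bash
python3 - <<'E'
from h import *
s=observe();print(s['time'],s['ee_pos'],s['ee_rot'],s['ft_force'],s['moment'],s['gripper_width'])
E
```

```text
12.65 [ 0.52906667 -0.20691983  0.2182658 ] [1.79962138e+02 1.13489341e-02 8.42741265e+01] [-0.05566793 -0.14334125  0.93690796] [ 0.01445159 -0.02457825  0.04091373] 0.009201680695185514
```

Request:
jog_arm --pt "0 0 0 0 0 -0.01 1" --pt "0 0 0 0 0 -0.03 1" --pt "0 0 0 0 0 -0.06 1" --pt "0 0 0 0 0 -0.09 1" --pt "0 0 0 0.02 -0.005 -0.12 1" --pt "0 0 -0.03 0.05 -0.012 -0.135 1" --pt "0 0 -0.07 0.09 -0.022 -0.137 1" --pt "0 0 -0.11 0.13 -0.032 -0.137 1" --pt "0 0 -0.15 0.17 -0.042 -0.137 1" --pt "0 0 -0.18 0.2 -0.05 -0.137 1"

```text
time: 13.65
ee_pos: [0.4983, -0.0009, 0.3558]
ee_rot: [180.0, -0.0, 94.7]
ft_force: [0.4, -1.2, 0.5]
gripper_width: 0.0088
finger_force: 59.3
```

```bash
python3 - <<'E'
from h import *
s=observe();print(s['time'],s['ee_pos'],s['ee_rot'],s['gripper_width']);delta([.472,.235,.355],103.7)
E
```

```text
13.65 [ 0.49828719 -0.00093133  0.35581903] [ 1.79984993e+02 -6.24423446e-03  9.47113604e+01] 0.008791337619979266
d [ 0.2373 -0.0068  0.0008] wz -0.1569
```

Request:
jog_arm --pt "0 0 -0.02 0.02 0 0 1" --pt "0 0 -0.04 0.05 -0.001 0 1" --pt "0 0 -0.06 0.085 -0.002 0 1" --pt "0 0 -0.08 0.12 -0.003 0 1" --pt "0 0 -0.1 0.155 -0.004 0 1" --pt "0 0 -0.12 0.19 -0.005 0 1" --pt "0 0 -0.14 0.217 -0.006 0 1" --pt "0 0 -0.157 0.232 -0.007 0 1" --pt "0 0 -0.157 0.237 -0.007 0 1" --pt "0 0 -0.157 0.237 -0.007 0 1"

```text
time: 14.65
ee_pos: [0.4733, 0.2327, 0.3552]
ee_rot: [180.0, 0.0, 103.6]
ft_force: [0.3, 0.0, -0.3]
gripper_width: 0.0092
finger_force: 59.3
```

```bash
cat > lock.py <<'E'
from h import *
c=calibration('wrist')
def pose(T,uv,z):
    o=onz(c,T,uv,z);return o
def look(n,r):
    T=np.load(n+'_T.npy');p=cv2.imread(f'pics/{n}.png');u0,v0,u1,v1=r
    h=cv2.cvtColor(p,cv2.COLOR_BGR2HSV)[v0:v1,u0:u1].astype(int);g=p[v0:v1,u0:u1].astype(int)
    m=((h[...,1]>90)&((h[...,0]<30))).astype(np.uint8);k,l,st,ce=cv2.connectedComponentsWithStats(m);i=1+st[1:,4].argmax()
    q=np.argwhere(l==i)[:,::-1]+[u0,v0];W=onz(c,T,q,.093)
    print(n,'hole',st[i],q.mean(0),W.mean(0).round(4),cv2.minAreaRect((W[:,:2]*1000).astype(np.float32)))
    # plate: neutral grey (R>=B) against bluish lid
    m=((p[v0:v1,u0:u1,2].astype(int)-p[v0:v1,u0:u1,0])>-9).astype(np.uint8)
    m=cv2.morphologyEx(m,cv2.MORPH_CLOSE,np.ones((9,9)));k,l,st,ce=cv2.connectedComponentsWithStats(m);i=1+st[1:,4].argmax()
    q2=np.argwhere(l==i)[:,::-1]+[u0,v0];W=onz(c,T,q2,.093);print('  plate',st[i],q2.mean(0),W.mean(0).round(4),cv2.minAreaRect((W[:,:2]*1000).astype(np.float32)))
    return T,q.mean(0),(q2[:,0].min()+q2[:,0].max())/2
E
python3 - <<'E'
from lock import *
snap('lockB','wrist');s=observe();print(s['time'],s['ee_pos'],s['ee_rot'])
a=look('lockA',(295,170,375,240))
T=np.load('lockB_T.npy');P=np.linalg.inv(T)@[.4722,.2465,.093,1];u=int(P[0]/P[2]*c['fx']+c['cx']);v=int(P[1]/P[2]*c['fy']+c['cy']);print(u,v)
b=look('lockB',(u-35,v-32,u+35,v+32))
print(meet(c,a[0],a[1],c,b[0],b[1]))
cv2.imwrite('pics/lockBc.png',cv2.resize(cv2.imread('pics/lockB.png')[150:400,200:460],None,fx=2.2,fy=2.2))
E
```

```text
14.7 [0.47335458 0.23217151 0.35510625] [-1.79996724e+02  6.75122728e-03  1.03554093e+02]
lockA hole [36 29  6 13 61] [333.44262295 205.09836066] [0.4722 0.2465 0.093 ] ((472.2705383300781, 246.5380859375), (3.8882646560668945, 9.849851608276367), 13.662323951721191)
  plate [   0    0   80   70 5600] [334.5 204.5] [0.473  0.2468 0.093 ] ((473.5174255371094, 246.28231811523438), (63.5146598815918, 56.64321517944336), 13.045352935791016)
323 185
lockB hole [33 29  6 10 58] [323.5 186.5] [0.4721 0.2458 0.093 ] ((472.0838928222656, 245.8153839111328), (3.763519287109375, 7.0025954246521), 13.725395202636719)
  plate [   0    0   70   64 4480] [322.5 184.5] [0.471  0.2469 0.093 ] ((471.21929931640625, 246.431884765625), (53.299747467041016, 48.83934783935547), 13.639517784118652)
(array([0.47273076, 0.24446382, 0.0872294 ]), np.float64(0.0005284042485444496))
```

View pics/lockBc.png

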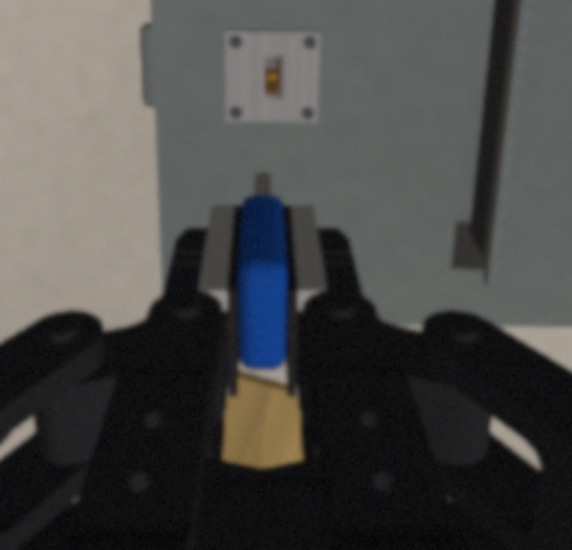

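The crop shows the key gripped upright with its blade tip at crop (262,180). The lock plate's screws centre on crop (271.5,77), and the slot runs over rows 57 to 97 at column 273. I compute the offset between key and slot in this same camera.

```bash
python3 - <<'E'
from lock import *
s=observe();T=np.load('lockB_T.npy');g=cv2.imread('pics/lockB.png');Tt=tool(s)
gray=cv2.cvtColor(g,cv2.COLOR_BGR2GRAY)
for n,(cu,cv_) in(('lockB',(323.5,185)),('lockA',(334,205))):
    im=cv2.imread(f'pics/{n}.png');T=np.load(n+'_T.npy');u0,v0=int(cu-30),int(cv_-28)
    a=im[v0:v0+56,u0:u0+60].astype(int);m=(a.max(2)-a.min(2)<12)&(a.mean(2)>105);m=m.astype(np.uint8)
    m=cv2.morphologyEx(m,cv2.MORPH_CLOSE,np.ones((5,5)));k,l,st,ce=cv2.connectedComponentsWithStats(m);i=1+st[1:,4].argmax()
    q=np.argwhere(l==i)[:,::-1];(x,y),wh,an=cv2.minAreaRect(q.astype(np.float32));print(n,'plate',st[i],(x+u0,y+v0),wh,an,onz(c,T,[[x+u0,y+v0]],.093).round(4),'yaw',cv2.minAreaRect((onz(c,T,q+[u0,v0],.093)[:,:2]*1000).astype(np.float32)))
# blade column
T=np.load('lockB_T.npy')
for z in(.199,.203,.2065):
    P=np.linalg.inv(T)@Tt@[0,0,z,1];print(z,P[0]/P[2]*c['fx']+c['cx'],P[1]/P[2]*c['fy']+c['cy'])
for v in range(224,244,2): print(v,gray[v,306:332])
# lid edges yaw
for uv in([[272,200],[278,310]],): pass
p=onz(c,T,[[323.6,185]],.093);print('lock in tool',(np.linalg.inv(Tt)@np.r_[p[0],1]).round(4))
E
```

```text
lockB plate [   8    7   46   43 1704] (323.11070442199707, 184.56808853149414) (44.68642807006836, 42.203853607177734) 1.847610354423523 [[0.4714 0.2472 0.093 ]] yaw ((471.61962890625, 246.689697265625), (33.17445373535156, 32.62555694580078), 12.937835693359375)
lockA plate [   9    9   42   40 1353] (333.5, 205.5) (39.0, 41.0) 90.0 [[0.4724 0.2462 0.093 ]] yaw ((472.5259094238281, 245.88050842285156), (32.07575988769531, 32.04430389404297), 12.67975902557373)
0.199 321.28855245615256 238.68308809549941
0.203 321.2500116272125 235.79469199728067
0.2065 321.21755992331146 233.36263805588678
224 [ 97  99  98 100  98  98  98  96  97  99  98  99 100 100  98  98  98  99
  99  96  97  99  98  96  97  97]
226 [ 97  99  98  98  97  97  98  96  97  98  97  96  96  96  95  97  99  98
 100  98  99  98  98  98  97  98]
228 [99 98 97 99 98 99 95 99 96 92 89 84 79 80 80 83 89 94 98 98 99 99 99 97
 96 95]
230 [97 95 98 98 98 97 97 98 93 86 74 68 63 63 63 67 75 87 97 97 98 96 98 98
 97 98]
232 [97 98 98 98 98 96 98 97 94 84 71 65 63 61 63 65 72 86 93 98 97 96 98 98
 98 98]
234 [99 97 97 99 99 97 98 98 94 83 71 64 64 64 64 64 74 86 93 96 97 97 97 97
 97 98]
236 [97 97 99 98 99 99 98 97 93 82 70 62 64 61 62 60 68 84 94 98 96 98 98 98
 98 99]
238 [ 97  99 100  98  97  95  90  87  79  67  56  52  50  52  53  52  61  70
  79  85  91  94  97 100 100  99]
240 [101  99  99  95  85  70  52  40  39  35  29  30  33  31  33  37  37  39
  42  54  61  78  88  96 100 101]
242 [89 88 87 79 62 45 28 28 31 27 29 33 31 32 30 32 31 30 36 34 42 53 66 81
 87 90]
lock in tool [0.0148 0.002  0.2621 1.    ]
```

Request:
jog_arm --pt "0 0 0.004 0.005 0.001 0.002 1" --pt "0 0 0.008 0.01 0.002 0.008 1" --pt "0 0 0.008 0.014 0.003 0.015 1" --pt "0 0 0.008 0.015 0.0032 0.022 1" --pt "0 0 0.008 0.015 0.0032 0.028 1" --pt "0 0 0.008 0.015 0.0032 0.034 1" --pt "0 0 0.008 0.015 0.0032 0.038 1" --pt "0 0 0.008 0.015 0.0032 0.039 1" --pt "0 0 0.008 0.015 0.0032 0.039 1" --pt "0 0 0.008 0.015 0.0032 0.039 1"

```text
time: 15.7
ee_pos: [0.473, 0.2481, 0.3162]
ee_rot: [180.0, -0.0, 103.1]
ft_force: [0.1, -0.4, -0.8]
gripper_width: 0.0088
finger_force: 59.3
```

```bash
python3 - <<'E'
from lock import *
snap('lockC','wrist');snap('sideC','side');snap('sceneC','scene');s=observe();print(s['time'],s['ee_pos'],s['ee_rot'],s['ft_force'])
T=np.load('lockC_T.npy');P=np.linalg.inv(T)@tool(s)@[0,0,.2083,1];print('tip pred',P[0]/P[2]*c['fx']+c['cx'],P[1]/P[2]*c['fy']+c['cy'])
cv2.imwrite('pics/lockCc.png',cv2.resize(cv2.imread('pics/lockC.png')[170:270,250:390],None,fx=5,fy=5,interpolation=cv2.INTER_CUBIC))
E
```

```text
15.85 [0.47290745 0.24809871 0.31622357] [ 1.79970525e+02 -8.07215021e-03  1.03120054e+02] [ 0.52781138  0.03307743 -0.8826439 ]
tip pred 321.20860794387085 231.3273899550194
```

View pics/lockCc.png

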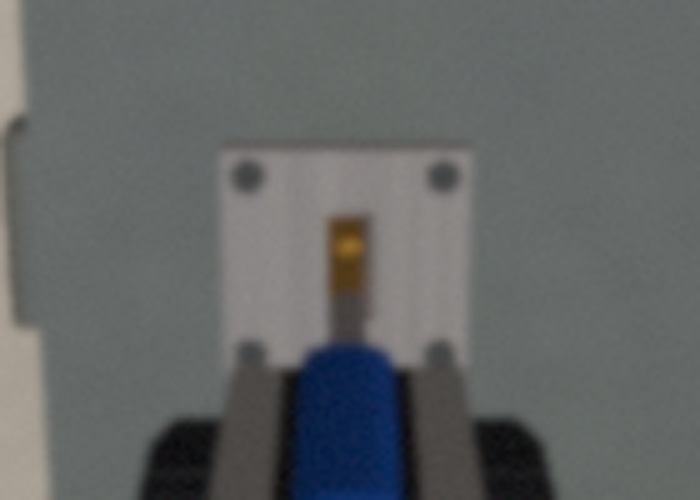

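The crop shows the blade at crop column 347 lined up with the slot (columns 328 to 370), and the screw and plate centre at about (346,265). I check the fore-aft alignment numerically.

```bash
python3 - <<'E'
from lock import *
s=observe();T=np.load('lockC_T.npy');Tt=tool(s)
for uv in([[319.3,223]],[[319.8,223]]):print('slot in tool',(np.linalg.inv(Tt)@np.r_[onz(c,T,uv,.093)[0],1]).round(4))
o,d=ray(c,T,[[319.4,232]]);t=np.linalg.inv(Tt)
oo=t@np.r_[o,1];dd=t[:3,:3]@d[0];k=(.205-oo[2])/dd[2];print('blade ray at z .205',(oo[:3]+k*dd).round(4))
E
```

```text
slot in tool [-7.000e-04 -1.200e-03  2.232e-01  1.000e+00]
slot in tool [-7.000e-04 -8.000e-04  2.232e-01  1.000e+00]
blade ray at z .205 [ 0.001  -0.0011  0.205 ]
```

Request:
jog_arm --pt "0 0 0 -0.0005 0 0.005 1" --pt "0 0 0 -0.0005 0 0.009 1" --pt "0 0 0 -0.0005 0 0.012 1" --pt "0 0 0 -0.0005 0 0.014 1" --pt "0 0 0 -0.0005 0 0.0155 1" --pt "0 0 0 -0.0005 0 0.017 1" --pt "0 0 0 -0.0005 0 0.0185 1" --pt "0 0 0 -0.0005 0 0.02 1" --pt "0 0 0 -0.0005 0 0.02 1" --pt "0 0 0 -0.0005 0 0.02 1"

```text
time: 16.85
ee_pos: [0.473, 0.2477, 0.296]
ee_rot: [180.0, -0.0, 103.1]
ft_force: [0.3, 0.3, -0.4]
gripper_width: 0.009
finger_force: 59.3
```

```bash
cat > st.py <<'E'
from h import *
s=observe();print(s['time'],s['ee_pos'].round(4),s['ee_rot'].round(2),'F',s['ft_force'].round(1),'M',s['moment'].round(2),s['gripper_width'],s['finger_force'])
E
python3 st.py
```

```text
16.85 [0.473  0.2477 0.296 ] [ 1.7999e+02 -1.0000e-02  1.0312e+02] F [ 0.3  0.3 -0.4] M [ 0.16 -0.01 -0.04] 0.009036713780405978 59.30776834487915
```

Request:
jog_arm --pt "0 0 0 0 0 0.001 1" --pt "0 0 0.03 0 0 0.002 1" --pt "0 0 -0.03 0 0 0.003 1" --pt "0 0 0.03 0 0 0.004 1" --pt "0 0 -0.03 0 0 0.005 1" --pt "0 0 0.03 0 0 0.006 1" --pt "0 0 -0.03 0 0 0.007 1" --pt "0 0 0.03 0 0 0.008 1" --pt "0 0 -0.03 0 0 0.009 1" --pt "0 0 0 0 0 0.01 1"

```text
time: 17.85
ee_pos: [0.473, 0.248, 0.2862]
ee_rot: [179.9, -0.1, 103.1]
ft_force: [-0.8, 5.7, 3.9]
gripper_width: 0.0089
finger_force: 59.8
```

```bash
python3 st.py
```

```text
17.85 [0.473  0.248  0.2862] [ 1.7994e+02 -5.0000e-02  1.0312e+02] F [-0.8  5.7  3.9] M [1.01 0.15 0.01] 0.008947636497818812 59.82256829738617
```

Request:
jog_arm --pt "0 0 0 0.0006 0 0.001 1" --pt "0 0 0.03 0.001 0 0.002 1" --pt "0 0 -0.03 0.001 0 0.003 1" --pt "0 0 0.03 0.001 0 0.004 1" --pt "0 0 -0.03 0.001 0 0.005 1" --pt "0 0 0.03 0.001 0 0.006 1" --pt "0 0 -0.03 0.001 0 0.007 1" --pt "0 0 0.03 0.001 0 0.008 1" --pt "0 0 -0.03 0.001 0 0.009 1" --pt "0 0 0 0.001 0 0.01 1"

```text
time: 18.85
ee_pos: [0.4729, 0.2485, 0.2764]
ee_rot: [179.9, 0.0, 103.2]
ft_force: [0.1, 1.0, 3.1]
gripper_width: 0.0093
finger_force: 59.9
```

```bash
python3 st.py
```

```text
18.85 [0.4729 0.2485 0.2764] [1.7995e+02 1.0000e-02 1.0319e+02] F [0.1 1.  3.1] M [-0.05 -0.19  0.  ] 0.009302576281365835 59.9088978767395
```

Request:
jog_arm --pt "0 0 0.03 0.0002 0 0.001 1" --pt "0 0 -0.03 0.0002 0 0.002 1" --pt "0 0 0.03 0.0002 0 0.003 1" --pt "0 0 -0.03 0.0002 0 0.004 1" --pt "0 0 0.03 0.0002 0 0.0045 1" --pt "0 0 -0.03 0.0002 0 0.005 1" --pt "0 0 0.03 0.0002 0 0.0055 1" --pt "0 0 0 0.0002 0 0.006 1" --pt "0 0 0 0.0002 0 0.006 1" --pt "0 0 0 0.0002 0 0.006 1"

```text
time: 19.85
ee_pos: [0.4728, 0.2487, 0.2712]
ee_rot: [179.9, -0.0, 103.1]
ft_force: [-3.7, -0.8, 16.4]
gripper_width: 0.0091
finger_force: 61.9
```

```bash
python3 st.py
```

```text
19.85 [0.4728 0.2487 0.2712] [179.91  -0.   103.1 ] F [-3.7 -0.8 16.4] M [-0.14  0.58 -0.03] 0.009083162712926654 61.91433906555176
```

Request:
jog_arm --pt "0 0 0.03 0 -0.0003 0.0005 1" --pt "0 0 -0.03 0 -0.0003 0.001 1" --pt "0 0 0.03 0 -0.0003 0.0015 1" --pt "0 0 -0.03 0 -0.0003 0.0015 1" --pt "0 0 0 0 -0.0003 0.0015 1" --pt "0 0 0 0 -0.0003 0.0015 1" --pt "0 0 0 0 -0.0003 0.0015 1" --pt "0 0 0 0 -0.0003 0.0015 1" --pt "0 0 0 0 -0.0003 0.0015 1" --pt "0 0 0 0 -0.0003 0.0015 1"

```text
time: 20.85
ee_pos: [0.4727, 0.2487, 0.2711]
ee_rot: [179.8, -0.0, 103.1]
ft_force: [-5.9, -1.8, 33.1]
gripper_width: 0.0089
finger_force: 64.4
```

```bash
python3 st.py
```

```text
20.85 [0.4727 0.2487 0.2711] [ 1.7979e+02 -1.0000e-02  1.0312e+02] F [-5.9 -1.8 33.1] M [-0.39  1.09  0.14] 0.008949539190580644 64.35365438461304
```

Request:
jog_arm --pt "0 0 0 0 -0.0003 -0.001 1" --pt "0 0 0 0 -0.0003 -0.0018 1" --pt "0 0 0.05 0 -0.0003 -0.0018 1" --pt "0 0 0.1 0 -0.0003 -0.0018 1" --pt "0 0 0.15 0 -0.0003 -0.0018 1" --pt "0 0 0.2 0 -0.0003 -0.0018 1" --pt "0 0 0.25 0 -0.0003 -0.0018 1" --pt "0 0 0.3 0 -0.0003 -0.0018 1" --pt "0 0 0.35 0 -0.0003 -0.0018 1" --pt "0 0 0.4 0 -0.0003 -0.0018 1"

```text
time: 21.85
ee_pos: [0.4726, 0.2486, 0.2712]
ee_rot: [179.9, -0.1, 80.1]
ft_force: [0.7, -1.3, 10.7]
gripper_width: 0.0089
finger_force: 61.1
```

```bash
python3 st.py
```

```text
21.85 [0.4726 0.2486 0.2712] [ 1.7987e+02 -6.0000e-02  8.0080e+01] F [ 0.7 -1.3 10.7] M [-0.11 -0.12  0.07] 0.008901102500405636 61.11409664154053
```

Request:
jog_arm --pt "0 0 0.06 0 0 0 1" --pt "0 0 0.12 0 0 0 1" --pt "0 0 0.18 0 0 0 1" --pt "0 0 0.24 0 0 0 1" --pt "0 0 0.3 0 0 0 1" --pt "0 0 0.36 0 0 0 1" --pt "0 0 0.42 0 0 0 1" --pt "0 0 0.48 0 0 0 1" --pt "0 0 0.54 0 0 0 1" --pt "0 0 0.6 0 0 0 1"

```text
time: 22.85
ee_pos: [0.4728, 0.2485, 0.2712]
ee_rot: [179.9, -0.1, 45.7]
ft_force: [2.5, -2.1, 9.8]
gripper_width: 0.0091
finger_force: 60.9
```

```bash
python3 st.py
```

```text
22.85 [0.4728 0.2485 0.2712] [ 1.7989e+02 -1.4000e-01  4.5680e+01] F [ 2.5 -2.1  9.8] M [-0.43 -0.53  0.07] 0.009108609002298342 60.92260658740997
```

Request:
jog_arm --pt "0 0 0.06 0 0.0003 0 1" --pt "0 0 0.12 0 0.0005 0 1" --pt "0 0 0.18 0 0.0005 0 1" --pt "0 0 0.24 0 0.0005 0 1" --pt "0 0 0.3 0 0.0005 0 1" --pt "0 0 0.36 0 0.0005 0 1" --pt "0 0 0.42 0 0.0005 0 1" --pt "0 0 0.48 0 0.0005 0 1" --pt "0 0 0.54 0 0.0005 0 1" --pt "0 0 0.6 0 0.0005 0 1"

```text
time: 23.85
ee_pos: [0.4731, 0.2481, 0.2712]
ee_rot: [180.0, -0.2, 11.3]
ft_force: [2.0, -3.1, 10.1]
gripper_width: 0.0089
finger_force: 61.0
```

```bash
python3 st.py
```

```text
23.85 [0.4731 0.2481 0.2712] [ 1.7999e+02 -1.7000e-01  1.1310e+01] F [ 2.  -3.1 10.1] M [-0.49 -0.34  0.19] 0.008893081207571499 61.00705325603485
```

```bash
python3 - <<'E'
from h import *
snap('end','side');snap('endS','scene')
for n,f in(('side','end'),('scene','endS')):
    c,T=cam(n);h=cv2.cvtColor(cv2.imread(f'pics/{f}.png'),cv2.COLOR_BGR2HSV);m=cv2.inRange(h,(100,120,40),(130,255,255));q=np.argwhere(m)[:,::-1]
    W=ondepth(c,T,q,np.load(f+'.npy'));W=W[(abs(W[:,0]-.473)<.05)&(abs(W[:,1]-.247)<.05)]
    if len(W): print(n,len(W),W.min(0).round(3),W.max(0).round(3))
s=observe();print(s['time'],s['ft_force'],s['moment'],s['ee_rot'],s['finger_force'])
E
```

```text
side 19 [0.46  0.242 0.101] [0.465 0.254 0.126]
scene 18 [0.47  0.249 0.098] [0.487 0.255 0.129]
23.95 [ 1.10431692 -2.80098222 10.74567689] [-0.48698936 -0.33079515  0.02308959] [ 1.79987808e+02 -1.65057210e-01  1.13217264e+01] 60.98849594593048
```

```bash
python3 -c "
from rig import *
print(sign_off())"
```

```text
the job is handed in; nothing more can be done
None
```

I handed the job in at about 24 s. The lid lies flat on the shelf, and the square-headed key is home in the lock and held about 1.6 rad clockwise at 60 N grip. I left the round-headed key in its slot; the sign-off gave no verdict.

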